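# Turn the milling balls under the drying lamp

## Task

Take the stirrer from its sloped rest and, with its blade down among the white balls close to the floor of the glass dish under the lamp, stir gently for two full turns, clockwise as seen from above, in a circle about midway between the dish's centre and its wall, beginning and ending at the side of the dish away from the lamp post. Then lay the stirrer back in the trough of its rest, handle up and blade end on the foot stop, and let go. Do not knock the lamp, keep all the balls in the dish, and leave the other things on the bench where they are.

Things in the scene. Friction and masses are not known exactly. Their poses are not given: they have to be found in the camera images.
- stirrer: hand stirrer, 220 mm, about 90 g: flat steel blade (16 mm wide along y, 6 thick along x, 34 long), round steel shaft 10 mm thick, square wooden handle 14 x 14 mm from 150 to 220 mm. Origin at the middle of the blade's end; z runs up the shaft to the handle. It starts lying in the trough of its rest, handle up
- stirrer_grip (a point): point in the wooden handle, 195 mm up the stirrer's z axis from the blade's end (25 mm below the top)
- rest: fixed sloped rest of the stirrer, standing on the table: grey foot plate 150 x 90 x 12 mm that carries the trough; origin on the table, straight below the trough's origin. The trough leans towards its -x, in its xz plane
- trough: narrow aluminium V trough, fixed to the rest, leaning 30 degrees from vertical. Origin 30 mm above the table on the foot stop, where the seated blade's end stands. z = the seated stirrer's axis, sloping up to the rest's -x. x = the way the V opens (up, towards the rest's +x), to lift the stirrer out. V walls 22 mm wide at 90 degrees hold the shaft from 55 to 130 mm along z; mouth 31 mm
- stand: fixed drying station: grey plate 230 x 170 x 14 mm (from 90 mm on its -x side to 140 mm on its +x side of the origin, which is on the table below the dish's centre); it carries the dish and, at 115 mm on its +x side, the lamp's post
- dish: open round glass dish fixed on the plate, outer radius 72 mm, inner 66 mm, rim 42 mm above its origin. Origin at the centre of its underside, 14 mm above the table; inner floor 4 mm above the origin. -x is the side away from the lamp post, +x the side next to it, z up. It holds eight white ceramic milling balls, 20 mm in diameter
- lamp: fixed drying lamp: steel post 14 mm thick, 340 mm high, 115 mm from the origin along +x; an arm at 315 mm carries an aluminium hood over the dish's centre, 90 mm across at its lower edge 236 mm above the table, narrowing upward; the bulb bulges 22 mm below that edge. Origin on the table below the dish's centre
- reagent_bottle: bystander: loose amber bottle, radius 32 mm, 140 mm high, origin at the middle of its base
- tip_rack: bystander: loose grey open rack 80 x 120 x 50 mm, origin at the middle of its base
- small_beaker: bystander: loose small glass beaker, radius 35 mm, 70 mm high, origin at the middle of its base
- ball0_center (a point): centre of one of the eight loose ceramic milling balls in the dish, 20 mm in diameter, 16 g
- ball1_center (a point): centre of one of the eight loose ceramic milling balls in the dish, 20 mm in diameter, 16 g
- ball2_center (a point): centre of one of the eight loose ceramic milling balls in the dish, 20 mm in diameter, 16 g
- ball3_center (a point): centre of one of the eight loose ceramic milling balls in the dish, 20 mm in diameter, 16 g
- ball4_center (a point): centre of one of the eight loose ceramic milling balls in the dish, 20 mm in diameter, 16 g
- ball5_center (a point): centre of one of the eight loose ceramic milling balls in the dish, 20 mm in diameter, 16 g
- ball6_center (a point): centre of one of the eight loose ceramic milling balls in the dish, 20 mm in diameter, 16 g
- ball7_center (a point): centre of one of the eight loose ceramic milling balls in the dish, 20 mm in diameter, 16 g
Mind the look-alikes: they are no part of the job. Several things have the shape of the stirrer; the one meant has the colours described above.

How it is judged:
On the way, in this order (a step that is already met when the one before it is completed fails the run):
1. the stirrer is lifted out of its sloped rest (distance between stirrer and trough above 0.05 m), for 0.05 s.
2. turn 1: the blade's end, within 20 mm of the dish floor, is on the side away from the lamp post (z of stirrer in the frame of dish between -0.01 and 0.024 m and x of stirrer in the frame of dish between -0.068 and -0.012 m and y of stirrer in the frame of dish between -0.015 and 0.015 m), for 0.05 s.
3. turn 1: the blade's end, within 20 mm of the dish floor, is on the left side (+y of the dish) (z of stirrer in the frame of dish between -0.01 and 0.024 m and y of stirrer in the frame of dish between 0.015 and 0.068 m and x of stirrer in the frame of dish between -0.068 and 0.068 m), for 0.05 s.
4. turn 1: the blade's end, within 20 mm of the dish floor, is on the side next to the lamp post (z of stirrer in the frame of dish between -0.01 and 0.024 m and x of stirrer in the frame of dish between 0.012 and 0.068 m and y of stirrer in the frame of dish between -0.015 and 0.015 m), for 0.05 s.
5. turn 1: the blade's end, within 20 mm of the dish floor, is on the right side (-y of the dish) (z of stirrer in the frame of dish between -0.01 and 0.024 m and y of stirrer in the frame of dish between -0.068 and -0.015 m and x of stirrer in the frame of dish between -0.068 and 0.068 m), for 0.05 s.
6. turn 2: the blade's end, within 20 mm of the dish floor, is on the side away from the lamp post (all of step 2), for 0.05 s.
7. turn 2: the blade's end, within 20 mm of the dish floor, is on the left side (+y of the dish) (all of step 3), for 0.05 s.
8. turn 2: the blade's end, within 20 mm of the dish floor, is on the side next to the lamp post (all of step 4), for 0.05 s.
9. turn 2: the blade's end, within 20 mm of the dish floor, is on the right side (-y of the dish) (all of step 5), for 0.05 s.
10. turn 2: the blade's end, within 20 mm of the dish floor, is on the side away from the lamp post (all of step 6), for 0.05 s.
At the end, for the whole second after the job is handed in: The stirrer lies at rest in the trough, handle up, its blade end within 8 mm sideways and 10 mm along the trough of the seated place on the foot stop and its axis within 0.1 rad of the trough's; all eight balls are in the dish, and at least one lies over 20 mm from where it began (z of stirrer in the frame of trough between -0.004 and 0.01 m and x of stirrer in the frame of trough between -0.008 and 0.008 m and y of stirrer in the frame of trough between -0.008 and 0.008 m and angle between the z axis of stirrer and the z axis of trough, either way round below 0.1 rad and angle between stirrer's own z axis and vertical below 1 rad and linear speed of stirrer below 0.02 m/s and distance between each of ball0_center, ball1_center, ball2_center, ball3_center, ball4_center, ball5_center, ball6_center, ball7_center and dish below 0.074 m and distance of any of ball0_center, ball1_center, ball2_center, ball3_center, ball4_center, ball5_center, ball6_center, ball7_center from where it was at the start of the episode above 0.02 m); the robot touches nothing.
It fails at once if the lamp is knocked (over 10 N) (contact force between anything else and lamp above 10 N).
It fails at once if the stirrer is forced against the glass dish (over 25 N) (contact force between stirrer and dish above 25 N).
It fails at once if a bystander is moved by more than 30 mm (distance of any of reagent_bottle, tip_rack, small_beaker from where it was at the start of the episode above 0.03 m).
It also fails if it takes over 69 s, if anything falls off the work surface, if the arm or the gripper's body presses on something with over 40 N, if the wrist force passes 120 N, or if a joint passes its speed limit or range.

## Robot

A 6-joint arm with a two-finger parallel gripper is mounted at the origin on the work surface. World frame = base frame: x ahead of the robot, y to its left, z up, the work surface at z = 0. Lengths are in m, angles in rad, forces in N, time in s.
With the tool pointing down it reaches from about 0.325 to 0.75 m from the base axis. Payload 7.6 kg.
Tool frame: the origin (TCP) lies on the centre line of the jaws, within the pads' length; the fingertips stand 17 mm ahead of it and the grasp point (between the pads) lies 2 mm behind it; z points along the fingers, y is the line along which they close (so a half turn about z gives the same grasp; the last joint's range is limited). The gripper opens to 85 mm and grips with 20 to 120 N. Pads are 22 mm wide; open, the fingers measure 114 mm over their backs; the gripper's body (76 mm by 85 mm) begins 54 mm behind the grasp point. The pads swing forward as they close: fully open they stand 13 mm farther back than shut.
Start: joints at [1.066, 0.052, 1.401, -0, 1.689, -0.07], TCP at [0.221, 0.476, 0.21] pointing down, gripper open.
Joint ranges: [-2.9, 2.9], [-0.91, 2.17], [0.12, 2.37], [-1.06, 4.2], [0.26, 2.73], [-2.93, 2.93]. Speed limits (rad/s): [2.57, 2.57, 3.01, 3.14, 3.14, 3.14].

## Interface

Orientations are given as a rotation vector (axis times angle).
In Python, from station import observe, get_image, get_calibration, sign_off gives the robot as it stands.
- The arm moves only by the tool jog_arm, never from a script. Its arguments are lists of equal length, an entry for each row: "xyz": the shift along the tool's x, y, z in m, a list of three; "roll": the turn about the tool's z in degrees; "gripper": the closure, from 0 (fully open) to 1 (shut). A call has exactly 5 rows; each row is the pose to reach, as a shift and turn from the pose commanded when the call began, along the tool's axes at that moment; what a row does not reach only later rows make up. A row lasts 1/8 s, in which the tool goes at most 62.5 mm and 10.7 degrees, less where a joint would pass 70% of its speed; a pose out of reach is approached as far as the arm can. A call with a gripper value outside its range is refused whole. The fingers move at their own pace and stop on an object; "newtons" is the grip in N (left out, the last holds). Time passes only in rows, so rows that repeat a pose let the fingers close, or fill a call up. It gives the time, the measured TCP pose, the force, the opening and the grip force at its end, in the units of the state.
- observe(): the state, without advancing time (a new reading comes with each control period).
- get_image(name): name is "scene" or "top"; returns (picture, depth): 384x512x3 uint8, red, green, blue; 384x512 float32, m along the optical axis (not along the pixel's ray), 0 where there is no reading.
- get_calibration(name): a dict with "fov_y" (degrees; the focal length in pixels is half the picture's height over the tangent of half this angle, whatever the lens; pixels are square), "cx", "cy" (the principal point, pixels), "k1" (the pictures are not rectified: a ray, as slopes to the right and down, at radius r is drawn at 1 + k1 r^2 times it, then the intrinsics apply), "extrinsics" (4x4, takes a point from camera to world coordinates). Camera axes: x right, y up, looking along -z (the intrinsics and any distortion apply to the point x, -y, -z); pixel columns grow to the right and rows downward; lengths in m; the calibration is good to about 2 mm. A picture is of the moment at which its call begins. get_calibration takes no time and is no camera call.
- sign_off(): hands the job in; it is judged then, once.
The state is a dict: "time": time; "joint_positions": joint angles; "joint_velocities": joint speeds; "effort": joint torques, N m; "eef_pos": TCP position; "tool_rot": TCP orientation; "force": force on the tool from outside, world axes, zero at the start; "moment": the same for the moment, N m; "gripper_width": finger opening in m; "gripper_force": force on a finger pad.
Only numpy, scipy, OpenCV 4.12 (cv2) and the standard library are available. Lean on these libraries where they do the work, as an engineer would, in place of code of your own. Each camera call takes 0.05 s, during which the arm holds its last target. There are 200 camera calls.

## Working session

There is one attempt and no reset: what is moved stays moved. The work goes in short steps, Python scripts to look and compute and a tool call to move; the robot and the scene stay as the last step left them, time stands still between calls to the robot, and variables do not carry over. Pictures are saved under pics/ and viewed, at most 10 in all, crops included, and the job is handed in when it is done.

Besides the shell and the picture viewer there is one more tool, called by a JSON object that holds its "method" and its "body". jog_arm: Moves the arm, as the interface text tells. Its arguments: {"type":"object","properties":{"xyz":{"type":"array"},"roll":{"type":"array"},"gripper":{"type":"array"},"newtons":{"type":"number"}},"required":["xyz","roll","gripper"]}

```bash
mkdir -p pics; ls; cat > h.py <<'E'
import numpy as np, cv2
from station import *
def cam(n):
    c=get_calibration(n); f=192/np.tan(np.radians(c['fov_y'])/2); return c,f,np.array(c['extrinsics'])
def ray(n,u,v):
    c,f,E=cam(n); x=(np.asarray(u,float)-c['cx'])/f; y=(np.asarray(v,float)-c['cy'])/f
    p=np.array([[f,0,c['cx']],[0,f,c['cy']],[0,0,1]])
    q=cv2.undistortPoints(np.stack([np.ravel(u),np.ravel(v)],1).astype(float)[:,None],p,np.array([c['k1'],0,0,0.]))[:,0]
    d=np.stack([q[:,0],-q[:,1],-np.ones(len(q))],1)
    return E[:3,3],d@E[:3,:3].T
def plane(n,u,v,z):
    o,d=ray(n,u,v); return o+d*((z-o[2])/d[:,2])[:,None]
def dep(n,u,v,D):
    o,d=ray(n,u,v); return o+d*D[np.ravel(v).astype(int),np.ravel(u).astype(int)][:,None]
E
python3 - <<'E'
from h import *
s=observe()
print({k:np.round(v,3) for k,v in s.items()})
for n in('scene','top'):
    p,d=get_image(n); cv2.imwrite(f'pics/{n}0.png',p[:,:,::-1]); np.savez(f'{n}0.npz',p=p,d=d)
    c=get_calibration(n); print(c)
E
```

```text
pics
{'time': np.float64(0.0), 'joint_positions': array([ 1.066,  0.053,  1.402, -0.   ,  1.689, -0.07 ]), 'joint_velocities': array([-0.001, -0.   , -0.   , -0.   , -0.   ,  0.   ]), 'effort': array([-1.0000e-03, -3.8167e+01, -3.6019e+01, -0.0000e+00,  6.0000e-03,
       -0.0000e+00]), 'eef_pos': array([0.221, 0.476, 0.21 ]), 'tool_rot': array([-6.780e-01, -3.067e+00,  2.000e-03]), 'force': array([ 0.501, -0.086, -0.255]), 'moment': array([-0.031,  0.018,  0.041]), 'gripper_force': np.float64(0.0), 'gripper_width': np.float64(0.086)}
{'fov_y': 47.81515163075836, 'cx': 256.8517789269056, 'cy': 186.49820465450588, 'k1': -0.04778593125087863, 'extrinsics': array([[ 0.0336847 , -0.80784827,  0.58842715,  1.14371773],
       [ 0.99926566,  0.03798078, -0.00505968,  0.01209182],
       [-0.01826147,  0.58816548,  0.80853441,  1.0374296 ],
       [ 0.        ,  0.        ,  0.        ,  1.        ]])}
{'fov_y': 43.312333514089985, 'cx': 254.44889502916385, 'cy': 191.24960243954214, 'k1': -0.08859589031200207, 'extrinsics': array([[ 2.33475245e-03,  9.96173487e-01, -8.73666557e-02,
         3.65592110e-01],
       [-9.99993568e-01,  2.08795351e-03, -2.91614123e-03,
        -1.34460168e-03],
       [-2.72256506e-03,  8.73729022e-02,  9.96171955e-01,
         1.39546316e+00],
       [ 0.00000000e+00,  0.00000000e+00,  0.00000000e+00,
         1.00000000e+00]])}
```

View pics/scene0.png

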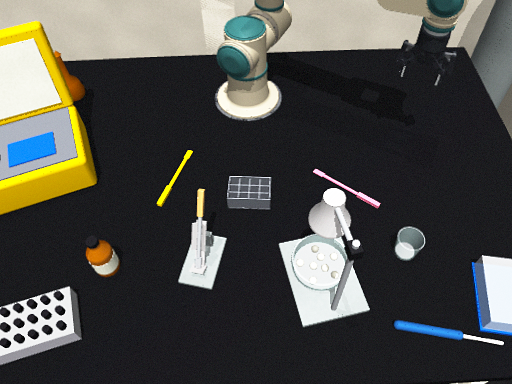

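View pics/top0.png

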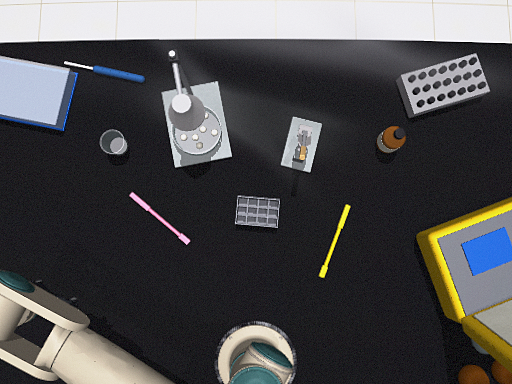

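Scene: the wooden-handled stirrer lies in the rest at (200,230); dish at (320,262), lamp hood (330,215), post foot about (335,305). Stirrer-like things: in the rest (200,205 handle), yellow (175,178), pink (346,188), blue driver (445,333). The one in the rest fits, with its wooden handle and steel shaft in the trough. I'll confirm this in a crop and measure.

```bash
python3 - <<'E'
from h import *
S=np.load('scene0.npz');T=np.load('top0.npz')
a=cv2.resize(S['p'][180:300,150:250],(400,480),interpolation=cv2.INTER_CUBIC)
b=cv2.resize(T['p'][105:185,270:335],(390,480),interpolation=cv2.INTER_CUBIC)
cv2.imwrite('pics/crop.png',np.hstack([a,b])[:,:,::-1])
for n,I,box in(('scene',S,(175,165,240,300)),('top',T,(275,110,330,180)),('scene',S,(270,230,380,330)),('top',T,(155,75,240,170))):
    p,d=I['p'].astype(int),I['d']; x0,y0,x1,y1=box
    V,U=np.mgrid[y0:y1,x0:x1]; P=dep(n,U,V,d); C=p[y0:y1,x0:x1].reshape(-1,3); ok=d[V,U].ravel()>0
    # wood
    w=ok&(C[:,0]-C[:,2]>60)&(C[:,0]>130)
    if w.sum()>5 and box[2] in(240,330):
        Q=P[w]; m=Q.mean(0); u,s,vt=np.linalg.svd(Q-m); print(n,'wood',w.sum(),m.round(4),vt[0].round(3),Q.min(0).round(3),Q.max(0).round(3), U.ravel()[w].mean(),V.ravel()[w].mean())
    top=ok&(abs(P[:,2]-(.012 if box[2] in(240,330) else .014))<.004)&(C.min(1)>90)
    Q=P[top]; 
    r=cv2.minAreaRect((Q[:,:2]*1000).astype(np.float32)); print(n,'plate',top.sum(),Q[:,2].mean().round(4),r)
E
```

```text
scene wood 235 [ 0.5154 -0.1403  0.1533] [0.751 0.302 0.587] [ 0.303 -0.228 -0.002] [ 0.593 -0.108  0.226] 195.04255319148936 195.19148936170214
scene plate 1127 0.0125 ((550.4876708984375, -109.40815734863281), (94.02191925048828, 309.1665954589844), 73.32437133789062)
top wood 71 [ 0.5672 -0.117   0.2037] [-0.561  0.146  0.815] [ 0.548 -0.127  0.163] [ 0.591 -0.107  0.224] 302.3098591549296 152.6338028169014
top plate 915 0.0119 ((625.5714721679688, -132.39346313476562), (89.04100036621094, 149.71043395996094), 75.91976165771484)
scene plate 2966 0.015 ((683.860595703125, 173.53659057617188), (230.39503479003906, 170.38226318359375), 11.264156341552734)
top plate 1631 0.013 ((685.2396240234375, 174.2262725830078), (230.86944580078125, 170.15338134765625), 11.19625473022461)
```

View pics/crop.png

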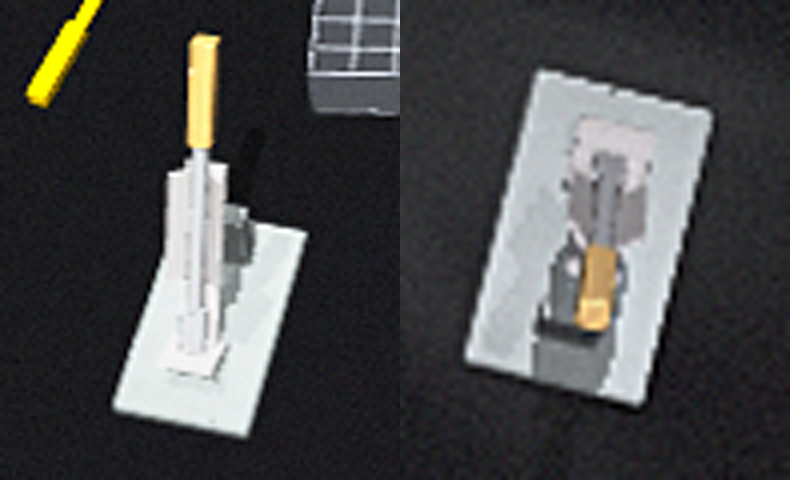

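The crop confirms it: square wooden handle and steel shaft lying in the aluminium trough, handle up. The plates fit their given sizes (230x170, 150x90). Next I'll refine the handle axis and measure the hood and the ball start positions.

```bash
python3 - <<'E'
from h import *
S=np.load('scene0.npz');T=np.load('top0.npz')
t=np.radians(-14.1); c,s=np.cos(t),np.sin(t)
a=np.array([-.5*c,-.5*s,.866]); n=np.array([.866*c,.866*s,.5]); ey=np.array([-s,c,0])
O=np.array([.6256,-.1324,0.])
for nm,I,box in(('scene',S,(190,180,215,235)),('top',T,(290,135,320,170))):
    p,d=I['p'].astype(int),I['d']; x0,y0,x1,y1=box
    V,U=np.mgrid[y0:y1,x0:x1]; P=dep(nm,U,V,d); C=p[y0:y1,x0:x1].reshape(-1,3)
    w=(d[V,U].ravel()>0)&(C[:,0]-C[:,2]>50)&(C[:,0]>120)&(P[:,2]>.12)&(P[:,0]>.5)
    Q=P[w]; R=Q-O; A,N,Y=R@a,R@n,R@ey
    pc=lambda x:np.percentile(x,[0,5,25,50,75,95,100]).round(4)
    print(nm,w.sum(),'a',pc(A),'n',pc(N),'y',pc(Y))
    r=A<A.max()-.025; f=np.polyfit(A[r],N[r],1); g=np.polyfit(A,Y,1); print('slopes n,y vs a',f.round(3),g.round(4))
    # silhouette: rays intersected with plane at mid-handle for y: use left/right pixel edges per row
# hood
co,si=np.cos(np.radians(11.2)),np.sin(np.radians(11.2)); D=np.array([.660,.169,0])
for nm,I,box in(('scene',S,(280,170,385,320)),('top',T,(150,40,240,170))):
    p,d=I['p'].astype(int),I['d']; x0,y0,x1,y1=box
    V,U=np.mgrid[y0:y1,x0:x1]; P=dep(nm,U,V,d); P=P[d[V,U].ravel()>0]; R=P-D
    X=R[:,0]*co+R[:,1]*si; Y=-R[:,0]*si+R[:,1]*co; r=np.hypot(X,Y)
    for z in np.arange(.21,.36,.01):
        k=(abs(P[:,2]-z)<.005)&(r<.07)
        if k.sum()>3: print(nm,z.round(2),k.sum(),'r',np.percentile(r[k],[10,50,95]).round(3),'X',X[k].min().round(3),X[k].max().round(3),'Y',Y[k].min().round(3),Y[k].max().round(3))
    k=(P[:,2]>.06)&(P[:,2]<.3)&(X>.08); print('post',X[k].mean().round(3),np.median(Y[k]).round(3),k.sum())
    k=(abs(P[:,2]-.0525)<.006)&(r>.05)&(r<.085); 
    if k.sum()>6: print('rim',cv2.minEnclosingCircle((np.c_[X,Y][k]*1000).astype(np.float32)))
E
```

```text
scene 183 a [0.1615 0.166  0.1829 0.2    0.2169 0.2291 0.2312] n [0.0391 0.0433 0.0491 0.051  0.0523 0.054  0.056 ] y [-0.0069 -0.0059 -0.0027  0.0013  0.0051  0.0066  0.0072]
slopes n,y vs a [-0.006  0.052] [-0.0141  0.0037]
top 73 a [0.1587 0.1655 0.1877 0.2137 0.2272 0.2298 0.2318] n [0.0383 0.0414 0.0476 0.0513 0.0522 0.0529 0.0542] y [-0.0062 -0.0054 -0.0028  0.0005  0.0035  0.0062  0.0069]
slopes n,y vs a [0.013 0.05 ] [-0.001   0.0007]
scene 0.24 81 r [0.043 0.044 0.045] X -0.013 0.045 Y -0.045 0.017
scene 0.25 209 r [0.04  0.042 0.045] X -0.043 0.044 Y -0.045 0.045
scene 0.26 223 r [0.034 0.037 0.041] X -0.035 0.039 Y -0.041 0.039
scene 0.27 180 r [0.029 0.032 0.035] X -0.031 0.036 Y -0.035 0.034
scene 0.28 124 r [0.024 0.027 0.03 ] X -0.021 0.03 Y -0.03 0.028
scene 0.29 68 r [0.023 0.024 0.026] X -0.012 0.025 Y -0.026 0.019
scene 0.3 66 r [0.022 0.024 0.025] X -0.013 0.024 Y -0.026 0.022
scene 0.31 62 r [0.021 0.023 0.024] X -0.014 0.06 Y -0.024 0.019
scene 0.32 211 r [0.021 0.033 0.066] X -0.01 0.07 Y -0.023 0.018
scene 0.33 325 r [0.007 0.016 0.022] X -0.023 0.021 Y -0.023 0.022
post 0.118 -0.004 305
rim ((-0.6688421964645386, -1.7024117708206177), 73.048828125)
top 0.24 43 r [0.043 0.044 0.045] X -0.045 0.043 Y -0.045 0.043
top 0.25 176 r [0.04  0.042 0.045] X -0.045 0.043 Y -0.044 0.044
top 0.26 187 r [0.035 0.038 0.041] X -0.041 0.037 Y -0.042 0.041
top 0.27 167 r [0.029 0.032 0.035] X -0.037 0.031 Y -0.035 0.034
top 0.28 91 r [0.025 0.027 0.03 ] X -0.031 0.019 Y -0.03 0.03
top 0.29 40 r [0.024 0.025 0.026] X -0.025 0.009 Y -0.025 0.024
top 0.3 39 r [0.022 0.024 0.025] X -0.024 -0.001 Y -0.024 0.023
top 0.31 33 r [0.022 0.023 0.03 ] X -0.023 0.053 Y -0.024 0.023
top 0.32 223 r [0.012 0.022 0.064] X -0.023 0.069 Y -0.022 0.02
top 0.33 197 r [0.007 0.016 0.022] X -0.021 0.043 Y -0.021 0.021
post 0.11 -0.003 129
rim ((-0.3403252363204956, -0.23015789687633514), 72.5952377319336)
```

```bash
cat >> h.py <<'E'
def rows(p0,yaw0,targets):
    """targets: (x,y,z,yaw) world -> shifts in mm along tool axes of pose (p0,yaw0)"""
    y=np.radians(yaw0); ex=np.array([np.cos(y),np.sin(y),0]); ey=np.array([np.sin(y),-np.cos(y),0])
    for t in targets:
        d=np.array(t[:3])-p0; print([round(float(v),4) for v in(d@ex,d@ey,-d[2])],'roll',round(yaw0-t[3],1))
TIP=np.array([.6583,-.1402,.030]); LEAN=lambda yaw:np.array([.5*np.cos(np.radians(yaw)),.5*np.sin(np.radians(yaw)),.866])
def tcp(tip,yaw,s=.207): return np.asarray(tip)+s*LEAN(yaw)-[0,0,.002]
E
python3 - <<'E'
from h import *
g=tcp(TIP,165.9); print(g)
p=observe()['eef_pos']; print(p)
h=g+[0,0,.12]; d=h-p
rows(p,155.1,[tuple(p+d*k/12)+(155.1+10.8*min(1,k/5),) for k in range(1,13)])
E
```

```text
[ 0.55791825 -0.11498585  0.207262  ]
[0.22097424 0.47590042 0.20966229]
[-0.0462, -0.0328, -0.0098] roll -2.2
[-0.0924, -0.0657, -0.0196] roll -4.3
[-0.1386, -0.0985, -0.0294] roll -6.5
[-0.1848, -0.1314, -0.0392] roll -8.6
[-0.231, -0.1642, -0.049] roll -10.8
[-0.2772, -0.197, -0.0588] roll -10.8
[-0.3234, -0.2299, -0.0686] roll -10.8
[-0.3696, -0.2627, -0.0784] roll -10.8
[-0.4158, -0.2956, -0.0882] roll -10.8
[-0.462, -0.3284, -0.098] roll -10.8
[-0.5082, -0.3613, -0.1078] roll -10.8
[-0.5544, -0.3941, -0.1176] roll -10.8
```

{"method": "jog_arm", "body": {"xyz": [[-0.04,-0.028,-0.03],[-0.085,-0.06,-0.06],[-0.13,-0.092,-0.09],[-0.175,-0.125,-0.118],[-0.22,-0.157,-0.118]], "roll": [0,0,0,0,0], "gripper": [0,0,0,0,0], "newtons": 60}}

```text
time: 0.72
eef_pos: [0.3555, 0.2397, 0.3307]
tool_rot: [0.676, 3.065, 0.005]
force: [0.7, 0.4, 0.3]
gripper_width: 0.0852
gripper_force: 0.0
```

{"method": "jog_arm", "body": {"xyz": [[-0.045,-0.032,0],[-0.09,-0.064,0],[-0.14,-0.1,0],[-0.185,-0.132,0],[-0.23,-0.163,0]], "roll": [0,0,0,0,0], "gripper": [0,0,0,0,0]}}

```text
time: 1.35
eef_pos: [0.495, -0.0055, 0.3281]
tool_rot: [-0.678, -3.067, -0.0]
force: [0.6, 0.3, -0.4]
gripper_width: 0.0854
gripper_force: 0.0
```

{"method": "jog_arm", "body": {"xyz": [[-0.045,-0.03,0],[-0.08,-0.056,0],[-0.1044,-0.0741,0],[-0.1044,-0.0741,0],[-0.1044,-0.0741,0]], "roll": [-3,-7,-10.8,-10.8,-10.8], "gripper": [0.3,0.3,0.3,0.3,0.3]}}

```text
time: 1.98
eef_pos: [0.5577, -0.1142, 0.3282]
tool_rot: [-0.387, -3.117, -0.001]
force: [-0.8, -0.7, 0.4]
gripper_width: 0.0598
gripper_force: 0.0
```

{"method": "jog_arm", "body": {"xyz": [[0,0.0007,0.03],[0,0.0007,0.06],[0,0.0007,0.09],[0,0.0007,0.12],[0,0.0007,0.121]], "roll": [0,0,0,0,0], "gripper": [0.3,0.3,0.3,0.3,0.3]}}

```text
time: 2.6
eef_pos: [0.5568, -0.1127, 0.2054]
tool_rot: [-0.384, -3.114, -0.001]
force: [-0.8, -0.2, 1.0]
gripper_width: 0.0599
gripper_force: 0.0
```

```bash
python3 - <<'E'
from h import *
o=observe(); print(o['eef_pos'],o['force'])
p,_=get_image('scene'); cv2.imwrite('pics/g1.png',cv2.resize(p[130:300,130:300],(680,600),interpolation=cv2.INTER_CUBIC)[:,:,::-1])
E
```

```text
[ 0.55681993 -0.11267069  0.20543802] [-0.82080741 -0.19720065  0.95903897]
```

View pics/g1.png

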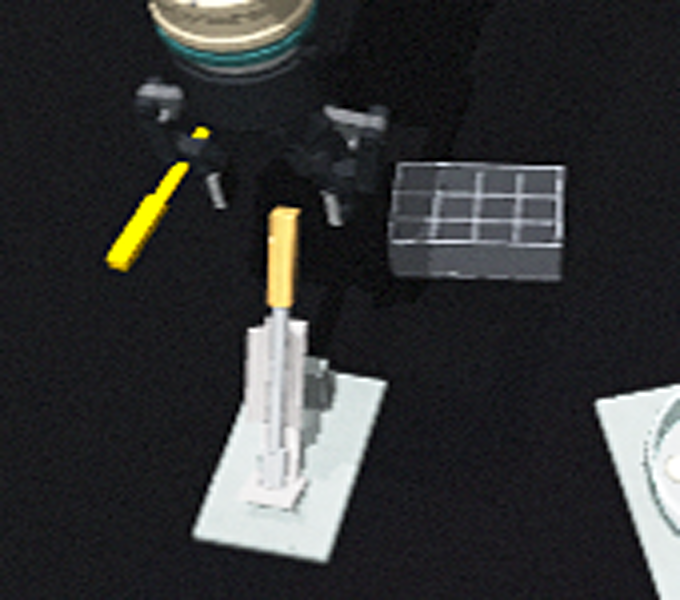

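Fingers straddle the wooden handle: handle top (285,212), pads at (217,190) and (334,207). I'll check their height by depth before closing.

```bash
python3 - <<'E'
from h import *
t=np.radians(-14.1); ex=np.array([np.cos(t),np.sin(t),0]); ey=np.array([-np.sin(t),np.cos(t),0])
p,d=get_image('scene'); print(observe()['eef_pos'],observe()['joint_positions'].round(3))
V,U=np.mgrid[140:200,160:235]; P=dep('scene',U,V,d); ok=d[V,U].ravel()>0; C=p[140:200,160:235].reshape(-1,3).astype(int)
R=P-tcp(TIP,165.9); x,y=R@ex,R@ey
wood=(C[:,0]-C[:,2]>50)
for nm,k in(('L',(y<-.02)&(y>-.06)),('R',(y>.02)&(y<.06)),('wood',wood&(abs(y)<.02))):
    k=k&ok&(P[:,2]>.12)
    i=np.where(k)[0]; j=i[np.argsort(P[i,2])][:12 if nm!='wood' else None]
    for q in(j[:6] if nm!='wood' else [i[np.argmax(P[i,2])],i[np.argmin(P[i,2])]]): print(nm,k.sum(),(U.ravel()[q],V.ravel()[q]),P[q].round(3),'x',x[q].round(3),'y',y[q].round(3),C[q])
E
```

```text
[ 0.55823951 -0.11342543  0.20878943] [-0.265  0.178  1.268  0.     1.694 -1.591]
L 436 (np.int64(187), np.int64(186)) [ 0.551 -0.144  0.235] x -0.0 y -0.03 [15 23 24]
L 436 (np.int64(186), np.int64(188)) [ 0.557 -0.146  0.235] x 0.006 y -0.03 [60 58 61]
L 436 (np.int64(188), np.int64(182)) [ 0.54  -0.142  0.236] x -0.011 y -0.03 [16 14 16]
L 436 (np.int64(186), np.int64(187)) [ 0.556 -0.145  0.238] x 0.005 y -0.03 [15 19 14]
L 436 (np.int64(188), np.int64(183)) [ 0.545 -0.141  0.239] x -0.006 y -0.029 [17 20 17]
L 436 (np.int64(187), np.int64(185)) [ 0.551 -0.143  0.239] x -0.0 y -0.029 [23 20 20]
R 849 (np.int64(212), np.int64(193)) [ 0.575 -0.085  0.237] x 0.009 y 0.033 [70 73 70]
R 849 (np.int64(213), np.int64(193)) [ 0.575 -0.083  0.237] x 0.009 y 0.035 [ 99 102 103]
R 849 (np.int64(214), np.int64(193)) [ 0.576 -0.08   0.238] x 0.009 y 0.038 [80 80 79]
R 849 (np.int64(214), np.int64(192)) [ 0.573 -0.08   0.239] x 0.006 y 0.037 [125 131 130]
R 849 (np.int64(211), np.int64(192)) [ 0.574 -0.087  0.241] x 0.009 y 0.031 [34 37 34]
R 849 (np.int64(214), np.int64(191)) [ 0.572 -0.08   0.241] x 0.005 y 0.037 [96 97 99]
wood 77 (np.int64(197), np.int64(191)) [ 0.559 -0.122  0.225] x 0.002 y -0.006 [152 128  72]
wood 77 (np.int64(203), np.int64(199)) [ 0.564 -0.111  0.199] x 0.005 y 0.006 [169 131  65]
```

```bash
python3 - <<'E'
from h import *
I=np.load('scene0.npz'); d=I['d']
V,U=np.mgrid[30:110,380:470]; P=dep('scene',U,V,d)
k=(d[V,U].ravel()>0)&(P[:,2]>.12)&(P[:,0]<.35)
i=np.where(k)[0]; i=i[np.argsort(P[i,2])]
for q in i[:14]: print((U.ravel()[q],V.ravel()[q]),P[q].round(3))
# current: column scan near left finger
p,d=get_image('scene'); print(observe()['eef_pos'])
for u in (184,185,186,187,211,213):
    v=np.arange(176,200); P=dep('scene',np.full(24,u),v,d); print(u,[(int(a),z) for a,z in zip(v,P[:,2].round(3))])
for n in('top',):
    p,d=get_image(n); cv2.imwrite('pics/t1.png',cv2.resize(p[100:200,250:350],(600,600),interpolation=cv2.INTER_CUBIC)[:,:,::-1])
E
```

```text
(np.int64(403), np.int64(75)) [0.2   0.438 0.243]
(np.int64(434), np.int64(81)) [0.231 0.517 0.245]
(np.int64(435), np.int64(85)) [0.251 0.513 0.248]
(np.int64(434), np.int64(84)) [0.247 0.511 0.249]
(np.int64(401), np.int64(76)) [0.211 0.428 0.25 ]
(np.int64(401), np.int64(75)) [0.208 0.429 0.25 ]
(np.int64(436), np.int64(84)) [0.249 0.516 0.25 ]
(np.int64(400), np.int64(74)) [0.205 0.426 0.251]
(np.int64(435), np.int64(84)) [0.251 0.512 0.252]
(np.int64(434), np.int64(83)) [0.247 0.51  0.252]
(np.int64(402), np.int64(76)) [0.214 0.43  0.252]
(np.int64(404), np.int64(72)) [0.198 0.439 0.252]
(np.int64(435), np.int64(83)) [0.247 0.513 0.252]
(np.int64(438), np.int64(83)) [0.248 0.521 0.252]
[ 0.55859033 -0.11368917  0.20942541]
184 [(176, np.float64(0.273)), (177, np.float64(0.276)), (178, np.float64(0.271)), (179, np.float64(0.268)), (180, np.float64(0.264)), (181, np.float64(0.263)), (182, np.float64(0.263)), (183, np.float64(0.259)), (184, np.float64(0.258)), (185, np.float64(0.253)), (186, np.float64(0.247)), (187, np.float64(0.245)), (188, np.float64(0.238)), (189, np.float64(0.
[... 2696 characters left out ...]
(197, np.float64(0.001)), (198, np.float64(-0.001)), (199, np.float64(0.0))]
213 [(176, np.float64(0.288)), (177, np.float64(0.285)), (178, np.float64(0.287)), (179, np.float64(0.289)), (180, np.float64(0.291)), (181, np.float64(0.286)), (182, np.float64(0.283)), (183, np.float64(0.278)), (184, np.float64(0.279)), (185, np.float64(0.263)), (186, np.float64(0.264)), (187, np.float64(0.26)), (188, np.float64(0.257)), (189, np.float64(0.254)), (190, np.float64(0.251)), (191, np.float64(0.248)), (192, np.float64(0.243)), (193, np.float64(0.241)), (194, np.float64(0.0)), (195, np.float64(0.001)), (196, np.float64(0.0)), (197, np.float64(0.001)), (198, np.float64(0.007)), (199, np.float64(0.003))]
```

View pics/t1.png

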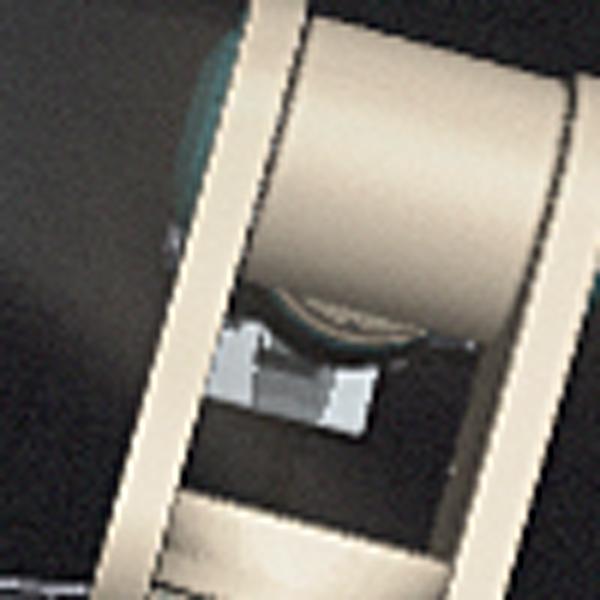

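The top view is mostly blocked by the wrist (trough plate near (290,390)). Depth puts the fingertips about 35–40 mm higher than the reported TCP implies, at the start pose too. A light test close here shows which is right.

{"method": "jog_arm", "body": {"xyz": [[0,0,0],[0,0,0],[0,0,0],[0,0,0],[0,0,0]], "roll": [0,0,0,0,0], "gripper": [1,1,1,1,1], "newtons": 20}}

```text
time: 3.42
eef_pos: [0.5581, -0.1141, 0.2073]
tool_rot: [-0.386, -3.118, -0.0]
force: [0.2, 0.7, 0.5]
gripper_width: 0.0002
gripper_force: 0.0
```

```bash
python3 - <<'E'
from h import *
o=observe(); print(o['eef_pos'],o['gripper_width'],o['force'])
p,d=get_image('scene'); cv2.imwrite('pics/g2.png',cv2.resize(p[150:230,150:250],(750,600),interpolation=cv2.INTER_CUBIC)[:,:,::-1])
E
```

```text
[ 0.55810357 -0.1141143   0.20734223] 0.00016373585092976578 [0.22759357 0.68405408 0.53068139]
```

View pics/g2.png

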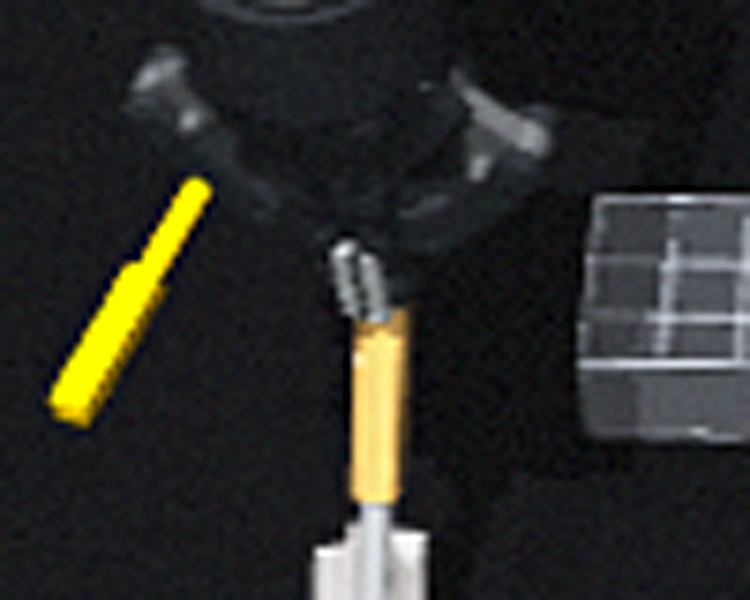

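Closed to 0 with the pads ending just above and slightly left of the handle top (tips at crop (370,318), handle top (383,318)). The pictures are right: the tool sits higher than reported. I'll measure the tip offset.

```bash
python3 - <<'E'
from h import *
t=np.radians(-14.1); ex=np.array([np.cos(t),np.sin(t),0]); ey=np.array([-np.sin(t),np.cos(t),0])
p,d=get_image('scene'); e=observe()['eef_pos']; print(e)
V,U=np.mgrid[175:196,185:212]; P=dep('scene',U,V,d); C=p[175:196,185:212].reshape(-1,3).astype(int)
k=(d[V,U].ravel()>0)&(P[:,2]>.2)
g=k&(C.min(1)>70)&(C.max(1)-C.min(1)<30); R=P-tcp(TIP,165.9)
for v in range(178,195):
    m=g&(V.ravel()==v)
    if m.any(): print(v,U.ravel()[m].min(),U.ravel()[m].max(),'z',P[m,2].round(3),'x',(R[m]@ex).mean().round(3),'y',(R[m]@ey).round(3))
w=k&(C[:,0]-C[:,2]>50); print('wood',(R[w]@ey).mean(),P[w,2].max())
E
```

```text
[ 0.55811149 -0.11408448  0.20735293]
182 195 197 z [0.267 0.267 0.274] x 0.008 y [-0.004 -0.001  0.003]
183 194 197 z [0.265 0.267 0.267 0.268] x 0.01 y [-0.006 -0.003 -0.001  0.002]
184 194 199 z [0.261 0.262 0.263 0.264 0.266] x 0.009 y [-0.006 -0.004 -0.001  0.004  0.006]
185 194 200 z [0.26  0.259 0.261 0.261 0.263 0.259] x 0.01 y [-0.006 -0.004 -0.001  0.003  0.006  0.007]
186 195 200 z [0.257 0.254 0.258 0.257 0.255] x 0.009 y [-0.004 -0.003  0.003  0.005  0.007]
187 194 200 z [0.244 0.252 0.252 0.255 0.257 0.25 ] x 0.01 y [-0.01  -0.005 -0.002  0.003  0.006  0.006]
188 195 200 z [0.248 0.249 0.251 0.25  0.248 0.252] x 0.01 y [-0.005 -0.003  0.     0.002  0.004  0.007]
189 195 201 z [0.243 0.245 0.242 0.247 0.245 0.242] x 0.009 y [-0.006 -0.003 -0.002  0.004  0.006  0.007]
190 196 201 z [0.24  0.241 0.241 0.243 0.242 0.237] x 0.009 y [-0.004 -0.002  0.001  0.004  0.006  0.006]
191 196 201 z [0.236 0.238 0.236 0.239 0.236] x 0.01 y [-0.005 -0.002  0.002  0.005  0.007]
192 197 201 z [0.229 0.232 0.235 0.234] x 0.009 y [-0.004  0.002  0.005  0.007]
wood 0.0009978098356621763 0.22269000850463005
```

Lateral alignment is good (pad centre within 1 mm). The real tool is 38 mm higher than reported, so I'll open, go down 38 mm and grip.

{"method": "jog_arm", "body": {"xyz": [[0,0,0],[0,0,0],[0,0,0],[0,0,0.01],[0,0,0.02]], "roll": [0,0,0,0,0], "gripper": [0.4,0.4,0.4,0.4,0.4]}}

```text
time: 4.15
eef_pos: [0.5579, -0.114, 0.1863]
tool_rot: [-0.386, -3.117, -0.0]
force: [0.4, 0.0, 0.0]
gripper_width: 0.0512
gripper_force: 0.0
```

{"method": "jog_arm", "body": {"xyz": [[0,0,0.009],[0,0,0.018],[0,0,0.018],[0,0,0.018],[0,0,0.018]], "roll": [0,0,0,0,0], "gripper": [0.4,0.4,0.4,0.4,0.4]}}

```text
time: 4.78
eef_pos: [0.5583, -0.1142, 0.1699]
tool_rot: [0.386, 3.117, -0.0]
force: [0.2, -0.3, 0.4]
gripper_width: 0.0517
gripper_force: 0.0
```

{"method": "jog_arm", "body": {"xyz": [[0,0,0],[0,0,0],[0,0,0],[0,0,0],[0,0,0]], "roll": [0,0,0,0,0], "gripper": [1,1,1,1,1], "newtons": 60}}

```text
time: 5.4
eef_pos: [0.5581, -0.1143, 0.1697]
tool_rot: [0.386, 3.117, -0.001]
force: [-0.8, -1.8, 2.7]
gripper_width: 0.0133
gripper_force: 59.1
```

```bash
cat >> h.py <<'E'
P0=np.array([.5581,-.1143,.1697]); K=P0-(TIP+.207*LEAN(165.9))
SX=np.array([np.cos(np.radians(11.2)),np.sin(np.radians(11.2)),0]); SY=np.array([-SX[1],SX[0],0]); D0=np.array([.660,.169,.014])
def tip2tcp(tip,yaw): return np.asarray(tip)+.207*LEAN(yaw)+K
def dish(x,y,z): return D0+x*SX+y*SY+[0,0,z]
E
python3 - <<'E'
from h import *
up=P0+[0,0,.11]; Y=191.2
T=tip2tcp(dish(-.031,0,.11),Y); print(up,T)
rows(up,165.9,[tuple(up+(T-up)*k/10)+(165.9+25.3*k/10,) for k in range(1,11)])
E
```

```text
[ 0.5581 -0.1143  0.2797] [0.52824329 0.14356133 0.2637    ]
[0.0092, 0.0243, 0.0016] roll -2.5
[0.0184, 0.0486, 0.0032] roll -5.1
[0.0275, 0.0728, 0.0048] roll -7.6
[0.0367, 0.0971, 0.0064] roll -10.1
[0.0459, 0.1214, 0.008] roll -12.7
[0.0551, 0.1457, 0.0096] roll -15.2
[0.0642, 0.17, 0.0112] roll -17.7
[0.0734, 0.1943, 0.0128] roll -20.2
[0.0826, 0.2185, 0.0144] roll -22.8
[0.0918, 0.2428, 0.016] roll -25.3
```

{"method": "jog_arm", "body": {"xyz": [[0,0,-0.01],[0,0,-0.03],[0,0,-0.06],[0,0,-0.09],[0,0,-0.11]], "roll": [0,0,0,0,0], "gripper": [1,1,1,1,1]}}

```text
time: 6.02
eef_pos: [0.5584, -0.1138, 0.2814]
tool_rot: [0.385, 3.116, 0.001]
force: [0.0, -0.1, -1.1]
gripper_width: 0.0131
gripper_force: 58.7
```

{"method": "jog_arm", "body": {"xyz": [[0.0092,0.0243,0],[0.0184,0.0486,0],[0.0275,0.0728,0],[0.0367,0.0971,0],[0.0459,0.1214,0]], "roll": [-2.5,-5,-7.6,-10.1,-12.7], "gripper": [1,1,1,1,1]}}

```text
time: 6.65
eef_pos: [0.5429, 0.016, 0.2796]
tool_rot: [-0.035, -3.141, -0.001]
force: [-0.1, -0.7, -1.9]
gripper_width: 0.0129
gripper_force: 58.7
```

```bash
python3 - <<'E'
from h import *
up=P0+[0,0,.11]; Y=191.2
T=tip2tcp(dish(-.031,0,.126),Y); m=up+(T-up)/2
rows(m,178.6,[tuple(m+(T-m)*k/4)+(178.6+12.6*k/4,) for k in range(1,5)])
print(m,observe()['eef_pos'])
E
```

```text
[0.0045, 0.0321, -0.0] roll -3.2
[0.009, 0.0643, -0.0] roll -6.3
[0.0136, 0.0964, -0.0] roll -9.4
[0.0181, 0.1285, -0.0] roll -12.6
[0.54317164 0.01463066 0.2797    ] [0.54294911 0.01602935 0.27961738]
```

{"method": "jog_arm", "body": {"xyz": [[0.0045,0.0321,0],[0.009,0.0643,0],[0.0136,0.0964,0],[0.0181,0.1285,0],[0.0181,0.1285,0]], "roll": [-3.2,-6.3,-9.4,-12.6,-12.6], "gripper": [1,1,1,1,1]}}

```text
time: 7.28
eef_pos: [0.5278, 0.1458, 0.2795]
tool_rot: [0.312, -3.126, -0.002]
force: [0.3, -1.0, -1.5]
gripper_width: 0.0129
gripper_force: 58.7
```

```bash
python3 - <<'E'
from h import *
o=observe(); print(o['eef_pos'],o['tool_rot'],tip2tcp(dish(-.031,0,.126),191.2))
p,d=get_image('scene'); np.savez('s2.npz',p=p,d=d)
cv2.imwrite('pics/s2.png',cv2.resize(p[140:340,240:400],(480,600),interpolation=cv2.INTER_CUBIC)[:,:,::-1])
E
```

```text
[0.52775958 0.14578969 0.2795208 ] [ 3.11987701e-01 -3.12571276e+00 -1.51523513e-03] [0.52824329 0.14356133 0.2797    ]
```

View pics/s2.png

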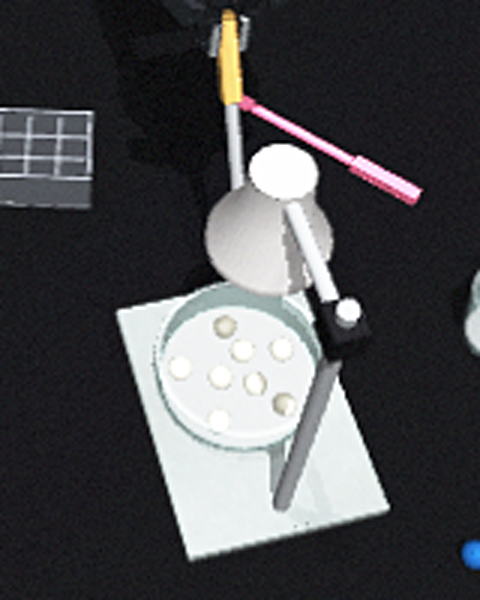

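The stirrer is held, handle at crop (230,60), its tip hidden behind the hood (268,230); eight balls are visible in the dish around (230,370). I'll check the held axis and the landing spot against the balls.

```bash
python3 - <<'E'
from h import *
I=np.load('s2.npz'); p,d=I['p'].astype(int),I['d']
e=np.array([.5278,.1458,.2795]); tip=e-K-.207*LEAN(191.2); A=LEAN(191.2); lat=np.array([np.sin(np.radians(191.2)),-np.cos(np.radians(191.2)),0]); N=np.cross(lat,A)
V,U=np.mgrid[145:205,305:330]; P=dep('scene',U,V,d); C=p[145:205,305:330].reshape(-1,3)
R=P-tip; a=R@A; w=(d[V,U].ravel()>0)&(abs(R@lat)<.012)&(a>.07)&(a<.225)&(abs(R@N)<.03)&(P[:,2]>.15)
for lo,hi in((.08,.1),(.1,.125),(.125,.148),(.155,.185),(.185,.215)):
    k=w&(a>lo)&(a<hi)
    if k.any(): print(lo,k.sum(),'lat',(R[k]@lat).mean().round(4),'n',np.median(R[k]@N).round(4))
print('amax',a[w].max(), 'tip dish',(tip-D0)@SX,(tip-D0)@SY,tip[2]-.014)
g=p[230:300,285:365].min(2); m=((g>190)).astype(np.uint8)
S0=np.load('scene0.npz')['p'][230:300,285:365]
V,U=np.mgrid[232:290,290:352]; P=dep('scene',U,V,d); k=(P[:,2]>.0265)&(P[:,2]<.042)&(d[V,U].ravel()>0)
Q=P-D0; X,Y=Q@SX,Q@SY; k&=(np.hypot(X,Y)<.062)
M=np.zeros((58,62),np.uint8); M[k.reshape(58,62)]=1
n,l,st,c=cv2.connectedComponentsWithStats(M)
for i in range(1,n):
    if st[i,4]>4:
        b=(l.ravel()==i); print('ball',st[i,4],X[b].mean().round(3),Y[b].mean().round(3),P[b,2].max().round(3))
E
```

```text
0.08 34 lat -0.001 n 0.0047
0.1 42 lat -0.0009 n 0.0042
0.125 41 lat -0.0009 n 0.0043
0.155 93 lat -0.0014 n 0.0068
0.185 121 lat 0.0002 n 0.0075
amax 0.22424379810525696 tip dish -0.031000015505965352 0.002282139971968171 0.12580000000000002
ball 47 -0.042 -0.0 0.041
ball 48 -0.016 0.008 0.04
ball 47 -0.009 0.04 0.04
ball 48 -0.012 -0.049 0.041
ball 48 0.003 -0.018 0.041
ball 52 0.016 0.008 0.04
ball 50 0.04 0.026 0.04
ball 42 0.041 -0.031 0.04
```

{"method": "jog_arm", "body": {"xyz": [[-0.003,-0.028,0],[-0.003,-0.028,0.03],[-0.003,-0.028,0.06],[-0.003,-0.028,0.085],[-0.003,-0.028,0.1]], "roll": [0,0,0,0,0], "gripper": [1,1,1,1,1]}}

```text
time: 7.95
eef_pos: [0.5363, 0.1159, 0.1781]
tool_rot: [0.304, -3.125, 0.0]
force: [-0.1, 1.0, -0.7]
gripper_width: 0.0134
gripper_force: 58.7
```

{"method": "jog_arm", "body": {"xyz": [[0,0,0.005],[0,0,0.01],[0,0,0.014],[0,0,0.014],[0,0,0.014]], "roll": [0,0,0,0,0], "gripper": [1,1,1,1,1]}}

```text
time: 8.57
eef_pos: [0.5368, 0.1169, 0.1658]
tool_rot: [-0.306, 3.126, 0.0]
force: [-0.5, 0.9, -1.5]
gripper_width: 0.0131
gripper_force: 58.8
```

```bash
python3 - <<'E'
from h import *
o=observe(); e=o['eef_pos']; tip=e-K-.207*LEAN(191.2)-D0; print('tip dish',tip@SX,tip@SY,tip[2],o['force'])
c=np.array([-.007,0]); r=.026
prev=np.array([-.028,-.027])
for k in range(0,24):
    a=np.radians(180-18*k); q=c+r*np.array([np.cos(a),np.sin(a)])
    if k%5==0: base=prev; print('--',base)
    print((-(q-base)[0]).round(4),(q-base)[1].round(4)); prev=q
E
```

```text
tip dish -0.027778146951174424 -0.027795537240596777 0.012119709003226465 [-0.45911959  0.92557649 -1.53497937]
-- [-0.028 -0.027]
0.005 0.027
0.0037 0.035
0.0 0.0423
-0.0057 0.048
-0.013 0.0517
-- [-0.01503444  0.02472747]
-0.008 0.0013
-0.0161 -0.0
-0.0233 -0.0037
-0.0291 -0.0094
-0.0328 -0.0167
-- [0.01772747 0.00803444]
-0.0013 -0.008
-0.0 -0.0161
0.0037 -0.0233
0.0094 -0.0291
0.0167 -0.0328
-- [ 0.00103444 -0.02472747]
0.008 -0.0013
0.0161 -0.0
0.0233 0.0037
0.0291 0.0094
0.0328 0.0167
-- [-0.03172747 -0.00803444]
0.0013 0.008
-0.0 0.0161
-0.0037 0.0233
-0.0094 0.0291
```

{"method": "jog_arm", "body": {"xyz": [[0.001,0.006,0],[0.002,0.012,0],[0.003,0.018,0],[0.004,0.023,0],[0.005,0.028,0]], "roll": [0,0,0,0,0], "gripper": [1,1,1,1,1]}}

```text
time: 9.2
eef_pos: [0.5262, 0.1438, 0.1655]
tool_rot: [-0.306, 3.126, 0.0]
force: [0.2, 0.1, -0.6]
gripper_width: 0.0132
gripper_force: 58.8
```

{"method": "jog_arm", "body": {"xyz": [[-0.001,0.008,0],[-0.005,0.015,0],[-0.011,0.021,0],[-0.018,0.025,0],[-0.026,0.026,0]], "roll": [0,0,0,0,0], "gripper": [1,1,1,1,1]}}

```text
time: 9.82
eef_pos: [0.5473, 0.1743, 0.1653]
tool_rot: [0.307, -3.127, -0.0]
force: [0.7, 1.1, -0.6]
gripper_width: 0.0131
gripper_force: 58.8
```

{"method": "jog_arm", "body": {"xyz": [[-0.008,-0.001,0],[-0.015,-0.005,0],[-0.021,-0.011,0],[-0.025,-0.018,0],[-0.026,-0.026,0]], "roll": [0,0,0,0,0], "gripper": [1,1,1,1,1]}}

```text
time: 10.45
eef_pos: [0.5776, 0.1528, 0.1654]
tool_rot: [-0.306, 3.127, 0.0]
force: [0.1, 1.0, -1.2]
gripper_width: 0.0127
gripper_force: 58.8
```

```bash
python3 - <<'E'
from h import *
o=observe(); e=o['eef_pos']; tip=e-K-.207*LEAN(191.2)-D0; print('tip dish',tip@SX,tip@SY,tip[2],o['force'],o['moment'])
p,d=get_image('scene'); cv2.imwrite('pics/s3.png',cv2.resize(p[140:320,240:400],(533,600),interpolation=cv2.INTER_CUBIC)[:,:,::-1])
E
```

```text
tip dish 0.019240156972882273 -0.000535535410944863 0.01166885792751472 [ 0.10886032  1.03944038 -1.15163276] [0.10426886 0.03612141 0.08040791]
```

View pics/s3.png

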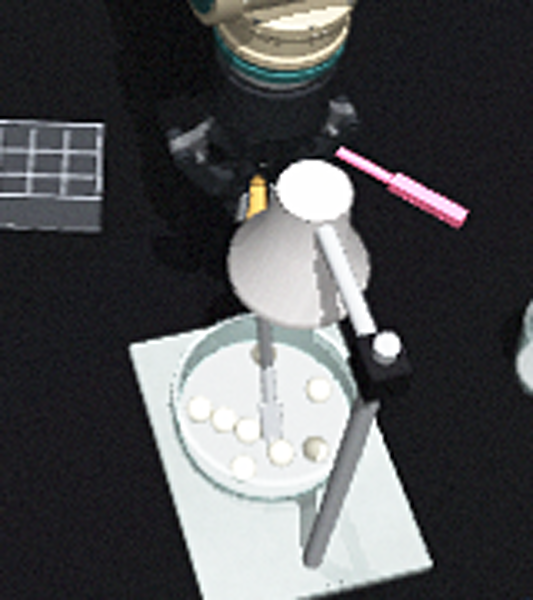

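The blade's end is in the dish at crop (272,435), close to the near-post side. All eight balls are inside and the gripper clears the hood. I'll carry on round.

{"method": "jog_arm", "body": {"xyz": [[0.001,-0.008,0],[0.005,-0.015,0],[0.011,-0.021,0],[0.018,-0.025,0],[0.026,-0.026,0]], "roll": [0,0,0,0,0], "gripper": [1,1,1,1,1]}}

```text
time: 11.12
eef_pos: [0.5563, 0.1226, 0.1655]
tool_rot: [-0.306, 3.127, 0.0]
force: [0.6, 0.5, 0.0]
gripper_width: 0.013
gripper_force: 58.8
```

{"method": "jog_arm", "body": {"xyz": [[0.008,0.001,0],[0.015,0.005,0],[0.021,0.011,0],[0.025,0.018,0],[0.026,0.026,0]], "roll": [0,0,0,0,0], "gripper": [1,1,1,1,1]}}

```text
time: 11.75
eef_pos: [0.526, 0.144, 0.1655]
tool_rot: [-0.307, 3.126, 0.0]
force: [-0.3, -0.5, -0.7]
gripper_width: 0.0129
gripper_force: 58.8
```

{"method": "jog_arm", "body": {"xyz": [[-0.001,0.008,0],[-0.005,0.015,0],[-0.011,0.021,0],[-0.018,0.025,0],[-0.026,0.026,0]], "roll": [0,0,0,0,0], "gripper": [1,1,1,1,1]}}

```text
time: 12.38
eef_pos: [0.5473, 0.1742, 0.1653]
tool_rot: [0.307, -3.127, -0.0]
force: [-0.2, -0.6, -1.2]
gripper_width: 0.0128
gripper_force: 58.8
```

{"method": "jog_arm", "body": {"xyz": [[-0.008,-0.001,0],[-0.015,-0.005,0],[-0.021,-0.011,0],[-0.025,-0.018,0],[-0.026,-0.026,0]], "roll": [0,0,0,0,0], "gripper": [1,1,1,1,1]}}

```text
time: 13.0
eef_pos: [0.5776, 0.1528, 0.1653]
tool_rot: [0.306, -3.127, -0.0]
force: [0.8, 0.9, -1.3]
gripper_width: 0.0132
gripper_force: 58.8
```

{"method": "jog_arm", "body": {"xyz": [[0.001,-0.008,0],[0.005,-0.015,0],[0.011,-0.021,0],[0.018,-0.025,0],[0.026,-0.026,0]], "roll": [0,0,0,0,0], "gripper": [1,1,1,1,1]}}

```text
time: 13.62
eef_pos: [0.5563, 0.1226, 0.1655]
tool_rot: [-0.306, 3.127, 0.0]
force: [0.1, 0.1, -0.6]
gripper_width: 0.0131
gripper_force: 58.8
```

{"method": "jog_arm", "body": {"xyz": [[0.008,0.001,0],[0.016,0.006,0],[0.023,0.014,0],[0.026,0.026,0],[0.026,0.026,0]], "roll": [0,0,0,0,0], "gripper": [1,1,1,1,1]}}

```text
time: 14.25
eef_pos: [0.526, 0.1445, 0.1655]
tool_rot: [-0.309, 3.126, 0.0]
force: [-0.8, -0.2, -0.5]
gripper_width: 0.013
gripper_force: 58.8
```

```bash
python3 - <<'E'
from h import *
o=observe(); e=o['eef_pos']; tip=e-K-.207*LEAN(191.2)-D0; print('tip dish',tip@SX,tip@SY,tip[2],o['force'])
E
```

```text
tip dish -0.03305232181313913 0.0013200120607192252 0.01181012470377636 [-0.83744716 -0.17242415 -0.45021164]
```

{"method": "jog_arm", "body": {"xyz": [[0,0,-0.012],[0,0,-0.03],[0,0,-0.06],[0,0,-0.09],[0,0,-0.114]], "roll": [0,0,0,0,0], "gripper": [1,1,1,1,1]}}

```text
time: 14.88
eef_pos: [0.5267, 0.1432, 0.2826]
tool_rot: [-0.305, 3.124, 0.001]
force: [0.6, -0.0, -1.6]
gripper_width: 0.0131
gripper_force: 58.8
```

```bash
python3 - <<'E'
from h import *
e=observe()['eef_pos']; print(e); T=P0+[0,0,.11]
rows(e,191.2,[tuple(e+(T-e)*k/10)+(191.2-25.3*k/10,) for k in range(1,6)])
m=e+(T-e)/2; rows(m,178.6,[tuple(m+(T-m)*k/5)+(178.6-12.7*k/5,) for k in range(1,6)])
E
```

```text
[0.52674383 0.14315386 0.28258459]
[0.0019, -0.0259, 0.0003] roll 2.5
[0.0038, -0.0517, 0.0006] roll 5.1
[0.0058, -0.0776, 0.0009] roll 7.6
[0.0077, -0.1035, 0.0012] roll 10.1
[0.0096, -0.1293, 0.0014] roll 12.7
[-0.0038, -0.0257, 0.0003] roll 2.5
[-0.0075, -0.0513, 0.0006] roll 5.1
[-0.0113, -0.077, 0.0009] roll 7.6
[-0.0151, -0.1026, 0.0012] roll 10.2
[-0.0188, -0.1283, 0.0014] roll 12.7
```

{"method": "jog_arm", "body": {"xyz": [[0.0019,-0.0259,0],[0.0038,-0.0517,0],[0.0058,-0.0776,0],[0.0077,-0.1035,0],[0.0096,-0.1293,0]], "roll": [2.5,5.1,7.6,10.1,12.6], "gripper": [1,1,1,1,1]}}

```text
time: 15.5
eef_pos: [0.5423, 0.0135, 0.2811]
tool_rot: [0.042, 3.139, -0.0]
force: [-0.0, 0.2, -1.3]
gripper_width: 0.0132
gripper_force: 58.8
```

{"method": "jog_arm", "body": {"xyz": [[-0.0038,-0.0257,0],[-0.0075,-0.0513,0],[-0.0113,-0.077,0],[-0.0188,-0.1283,0],[-0.0188,-0.1283,0]], "roll": [2.5,5.1,7.6,10.2,12.7], "gripper": [1,1,1,1,1]}}

```text
time: 16.12
eef_pos: [0.5576, -0.1175, 0.2805]
tool_rot: [0.395, 3.116, -0.001]
force: [-0.1, 0.2, -1.4]
gripper_width: 0.013
gripper_force: 58.9
```

{"method": "jog_arm", "body": {"xyz": [[0,0,0],[0,0,0],[0,0,0],[0,0,0],[0,0,0]], "roll": [0,0,0,0,0], "gripper": [1,1,1,1,1]}}

```text
time: 16.75
eef_pos: [0.5576, -0.1138, 0.2795]
tool_rot: [0.385, 3.118, 0.0]
force: [-0.2, -0.3, -0.5]
gripper_width: 0.0134
gripper_force: 58.9
```

```bash
python3 - <<'E'
from h import *
E=[]
for i in range(3): o=observe(); E.append(o['eef_pos']); r=o['tool_rot']; get_image('top')
e=np.mean(E,0); u=np.array(r)*np.sign(r[1]); yaw=np.degrees(2*np.arctan2(u[1],u[0])); print(E,yaw)
rows(e,165.9,[tuple(P0+[0,0,.11])+(165.9,),tuple(P0)+(165.9,)])
E
```

```text
[array([ 0.55763169, -0.11384421,  0.2794501 ]), array([ 0.55759218, -0.11392013,  0.27938046]), array([ 0.55759997, -0.11396184,  0.27938402])] 165.9017518002426
[-0.0006, -0.0003, -0.0003] roll 0.0
[-0.0006, -0.0003, 0.1097] roll 0.0
```

Aligned within 0.6 mm, so I'll lower the stirrer back along the lift path.

{"method": "jog_arm", "body": {"xyz": [[-0.0005,-0.0003,0.025],[-0.0005,-0.0003,0.05],[-0.0005,-0.0003,0.075],[-0.0005,-0.0003,0.09],[-0.0005,-0.0003,0.1]], "roll": [0,0,0,0,0], "gripper": [1,1,1,1,1]}}

```text
time: 17.52
eef_pos: [0.558, -0.1145, 0.1789]
tool_rot: [-0.386, -3.118, -0.0]
force: [0.2, 0.0, -1.2]
gripper_width: 0.0127
gripper_force: 58.9
```

{"method": "jog_arm", "body": {"xyz": [[0,0,0.003],[0,0,0.006],[0,0,0.009],[0,0,0.009],[0,0,0.009]], "roll": [0,0,0,0,0], "gripper": [1,1,1,1,1]}}

```text
time: 18.15
eef_pos: [0.5581, -0.1145, 0.1706]
tool_rot: [0.386, 3.117, 0.0]
force: [0.3, -0.1, -0.6]
gripper_width: 0.0133
gripper_force: 58.9
```

{"method": "jog_arm", "body": {"xyz": [[0,0,0.0005],[0,0,0.001],[0,0,0.001],[0,0,0.001],[0,0,0.001]], "roll": [0,0,0,0,0], "gripper": [1,1,1,1,1]}}

```text
time: 18.77
eef_pos: [0.5581, -0.1145, 0.1697]
tool_rot: [0.386, 3.117, -0.0]
force: [-0.9, 0.1, 1.6]
gripper_width: 0.0131
gripper_force: 59.2
```

{"method": "jog_arm", "body": {"xyz": [[0,0,0],[0,0,0],[0,0,0],[0,0,0],[0,0,0]], "roll": [0,0,0,0,0], "gripper": [0.85,0.8,0.7,0.6,0.4], "newtons": 20}}

```text
time: 19.4
eef_pos: [0.558, -0.1145, 0.1693]
tool_rot: [-0.386, -3.118, -0.0]
force: [-0.2, -0.2, 0.5]
gripper_width: 0.0507
gripper_force: 0.0
```

{"method": "jog_arm", "body": {"xyz": [[0,0,0],[0,0,-0.02],[0,0,-0.05],[0,0,-0.09],[0,0,-0.12]], "roll": [0,0,0,0,0], "gripper": [0.3,0.3,0.3,0.3,0.3]}}

```text
time: 20.02
eef_pos: [0.5581, -0.1145, 0.2914]
tool_rot: [0.386, 3.116, -0.0]
force: [-0.1, 0.7, -0.7]
gripper_width: 0.0596
gripper_force: 0.0
```

{"method": "jog_arm", "body": {"xyz": [[0.03,0,-0.02],[0.07,0,-0.04],[0.12,0,-0.05],[0.15,0,-0.05],[0.15,0,-0.05]], "roll": [0,0,0,0,0], "gripper": [0.3,0.3,0.3,0.3,0.3]}}

```text
time: 20.65
eef_pos: [0.4116, -0.0776, 0.3406]
tool_rot: [0.385, 3.115, -0.001]
force: [1.5, 0.4, 0.3]
gripper_width: 0.0597
gripper_force: 0.0
```

```bash
python3 - <<'E'
from h import *
S,ds=get_image('scene');T,_=get_image('top')
a=cv2.resize(S[160:320,150:400],(500,320),interpolation=cv2.INTER_CUBIC)
b=cv2.resize(T[105:185,270:335],(260,320),interpolation=cv2.INTER_CUBIC)
cv2.imwrite('pics/end.png',np.hstack([a,b])[:,:,::-1])
t=np.radians(-14.1); c,s=np.cos(t),np.sin(t)
A=np.array([-.5*c,-.5*s,.866]); n=np.array([.866*c,.866*s,.5]); ey=np.array([-s,c,0]); O=np.array([.6256,-.1324,0.])
V,U=np.mgrid[180:235,190:215]; P=dep('scene',U,V,ds); C=S.astype(int)[180:235,190:215].reshape(-1,3)
w=(C[:,0]-C[:,2]>50)&(C[:,0]>120)&(P[:,2]>.12)&(P[:,0]>.5); R=P[w]-O
for q in(A,n,ey): print(np.percentile(R@q,[0,5,25,50,75,95,100]).round(4))
E
```

```text
[0.159  0.1663 0.1834 0.2015 0.218  0.2298 0.6648]
[0.0401 0.0432 0.0497 0.0514 0.0526 0.0545 0.9234]
[-0.0072 -0.0058 -0.0026  0.0013  0.0052  0.0069  0.2664]
```

View pics/end.png

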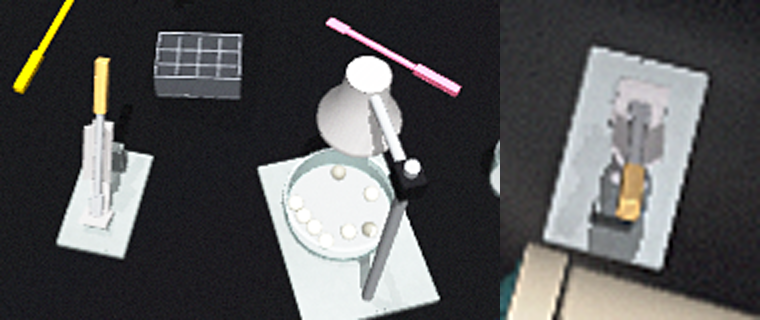

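The stirrer is back in the trough at crop (100,150), within 1 mm of where it began. All eight balls are in the dish, moved, and the lamp and bystanders are in place.

```bash
python3 -c "from station import *; print(sign_off())"
```

```text
the job is handed in; nothing more can be done
None
```

The job is handed in (no verdict came back): the stirrer made two clockwise turns on a 26 mm circle shifted 7 mm away from the post to clear the lamp hood, not the 33 mm midway one, and is back in its trough with all eight balls in the dish.

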